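Shut and pin a sprung sleeve jig

ROBOT

A 6-joint arm with a two-finger parallel gripper is mounted at the origin on a cart in front of the work surface, level with it; the furniture and walls round the work are solid. World frame = base frame: x ahead of the robot, y to its left, z up, the work surface at z = 0. Lengths are in m, angles in degrees, forces in N, time in s.
With the tool pointing down it reaches from about 0.4 to 0.825 m from the base axis. Payload 7 kg.
Tool frame: the origin (TCP) lies midway between the tips of the shut fingers; the grasp point (between the pads) lies 19 mm behind it (env.grip_depth is the distance from the TCP to the grasp point, in m); z points along the fingers, y is the direction in which the jaws open and shut (so a half turn about z gives the same grasp; the last joint's range is limited). The gripper opens to 88 mm and grips with 3 to 60 N. Pads are 19 mm wide; open, the fingers measure 130 mm over their backs; the gripper's body (78 mm by 193 mm) begins 47 mm behind the grasp point.
Start: joints at [86.58, 20.546, 0.682, 0, -70.136, -16.507], TCP at [0.23, 0.635, 0.227] pointing down, gripper open.
Joint ranges: [-176.03, 176.03], [-82.01, 121.73], [-58.28, 71.71], [-173.87, 95.51], [-174.79, -0.11], [-173.66, 173.66]. Speed limits (degrees/s): [136.94, 136.94, 172.46, 180, 180, 180].

INTERFACE

Orientations are given as a 3x3 rotation matrix whose columns are the frame's x, y, z axes.
In Python, from plant import readout, optics, order, env gives the robot as it stands.
- The arm moves only by the shell command python3 -m handwheel 'ROWS' [OPENING] [FORCE]. ROWS is JSON, a list of rows, each a list of 2 entries, a list of its own where there are three numbers: the shift along the world's x, y, z in m, then the turn, a rotation vector about the world's x, y, z in rad. A call has 1 to 12 rows; each row shifts and turns the commanded pose from where the row before left it; what a row does not reach is not made up. A row lasts 1/12 s, in which the tool goes at most 41.7 mm and 7.16 degrees, less where a joint would pass 70% of its speed; a pose out of reach is approached as far as the arm can. A call with a gripper value outside its range is refused whole. OPENING is the closure in counts, from 0 (fully open) to 255 (shut), set as the call begins (- or left out, the last holds). The fingers move at their own pace and stop on an object; FORCE is the grip in N (left out, the last holds). Time passes only in rows, so rows that do not move let the fingers close. It gives the time, the measured TCP pose, the force and the opening at its end, in the units of the state.
- readout.get_state(): the state, without advancing time (a new reading comes with each control period).
- optics.read_camera(name): name is "scene" or "top" or "wrist"; returns a dict with "pixels" (420x560x3 uint8, red, green, blue), "fov_y" (degrees; the focal length in pixels is half the picture's height over the tangent of half this angle, whatever the lens; pixels are square), "cx", "cy" (the principal point, pixels), "distortion" ([k1, k2, p1, p2, k3] as OpenCV has them; the pictures are not rectified), "world_from_camera" (4x4, takes a point from camera to world coordinates); the wrist camera has in their place "tool_from_camera" (4x4, takes a point from camera to tool coordinates, whose origin is the TCP and whose axes are the flange's). Camera axes: x right, y down, z forward; pixel columns grow to the right and rows downward; lengths in m; the calibration is good to about 2 mm. A picture is of the moment at which its call begins: read the wrist's pose just before it. There is no depth.
- order.hand_in(): hands the job in, once; it reports no verdict.
The state is a dict: "time_s": time; "qpos": joint angles; "joint_velocities": joint speeds; "tau": joint torques, N m; "eef_pos": TCP position; "tcp_rot": TCP orientation; "force": force on the tool from outside, world axes, zero at the start; "ft_torque": the same for the moment, N m; "gripper_width": finger opening in m.
Only numpy, scipy, OpenCV 4.12 (cv2) and the standard library are available. Lean on these libraries where they do the work, as an engineer would, in place of code of your own. Each camera call takes 0.05 s, during which the arm holds its last target. There are 200 camera calls.

TASK

Close up the drilling jig on the trolley: first slide the carriage that carries the short sleeve along its rails by the upright handle, right up to the end stop, then swing the hinged lid down over it until it rests on the sprung plunger. Then take the locating pin from its stand, push it fully down through the lid, carriage and base holes until its collar has pressed the lid completely shut against the spring, and finish while still gripping the pin and pressing it down. Do not disturb the loose sleeve or the plug gauge nearby.

Things in the scene. Friction and masses are not known exactly. Their poses are not given: they have to be found in the camera images.
- jig: the fixed metal jig: a dark base plate 185 x 285 mm with rails, end stop, hinge lugs and a front block (boss). Origin on the trolley top; jig x points from the boss (front, robot side) to the hinge (rear), jig y along the rails to the end stop, z up. The base plate covers x -100..85, y -210..75 mm of the jig frame.
- carriage (a joint): travel of the aluminium carriage (84 x 175 mm plate, a 75 mm long, 45 mm thick sleeve lying on it) along jig +y, m; 0.08 = against the end stop. Friction about 2.5 N, it stays where it is left.
- carriage_handle (a point): top centre of the carriage's upright round handle: 16 mm diameter, free for 50 mm below this point (a flat 24 mm flange under that). Top 90 mm above the trolley.
- lid (a joint): angle of the hinged lid (upper half), rad: 0 = fully shut, positive = open, at most 1.2. Friction of 0.16 N m holds it where it is left, but a plunger on the boss lifts it: let go, it stays about 0.05 rad (7 mm at the hole) ajar. Fully shut takes about 8 N downward at the hole, and it rises again if less than about 5 N is kept on it.
- lid_hinge (a point): point on the hinge axis, in the middle of the lid; the axis is parallel to jig y, 62 mm behind the jig origin, 65 mm above the trolley.
- lid_lip (a point): point on the outer (upper when shut) face of the lid, 174 mm from the hinge axis and 13 mm short of the lid's free edge: the place to push the lid shut. The lid's flat front part is 10 mm thick; an arch over the sleeve, between 28 and 96 mm from the hinge, rises 23 mm above that face (93 mm above the trolley when shut). With the lid shut this face is 70 mm above the trolley.
- lid_hole (a point): centre of the upper mouth of the 15 mm hole through the lid, 134 mm from the hinge axis. With the lid shut it is straight above jig_hole.
- jig_hole (a point): centre of the mouth of the 15 mm vertical hole in the fixed boss, 45 mm above the trolley; 27 mm deep. With the carriage at its end stop its tongue (10 mm thick, 47 to 57 mm above the trolley) brings a third 15 mm hole straight above it.
- pin: loose steel locating pin, 0.08 to 0.17 kg, upright in its stand. Origin at the centre of its lower tip, z up along it: 12 mm shank with tapered nose up to 46 mm, collar 30 mm diameter from 46 to 51 mm, dark grip 22 mm diameter from 51 to 96 mm. Seated, its tip is 24 mm above the trolley.
- pin_stand: fixed dark block 60 x 60 x 50 mm high with one 15 mm hole that holds the pin; origin at the centre of its underside. It stands left or right of the jig; the pin's tip is 4 mm above the trolley in it.
- sleeve: loose short sleeve, beige, 47 mm diameter, 85 mm high, standing; origin at its underside centre. Leave it alone.
- gauge: loose steel plug gauge, 48 mm diameter foot, 98 mm high, standing; origin at its underside centre. Leave it alone.
Not all that is in view belongs to the job. Leave any green or turquoise look-alike of the pin alone.

How it is judged (in metres and radians):
On the way, in this order (a step that is already met when the one before it is completed fails the run):
1. the carriage is slid against its end stop (within 2.5 mm) (value of joint carriage above 0.0775 m), for 0.2 s.
2. the lid is swung down onto the plunger (less than 0.1 rad open), the carriage still at its stop (value of joint carriage above 0.0775 m and value of joint lid below 0.1 rad), for 0.2 s.
At the end, for the whole second after the job is handed in: Carriage within 2.5 mm of its stop, lid under 0.014 rad open; pin upright, within 4 mm of the boss hole axis, tip no higher than 28 mm; fingers on the pin with over 2 N, pin pressing on the jig with over 3 N; sleeve and gauge within 20 mm of their starts (value of joint carriage above 0.0775 m and value of joint lid below 0.014 rad and horizontal distance between pin and jig_hole below 0.004 m and z of pin in the frame of jig below 0.028 m and angle between pin's own z axis and vertical below 0.12 rad and contact force between the fingers and pin above 2 N and contact force between pin and jig above 3 N and distance of each of sleeve, gauge from where it was at the start of the episode below 0.02 m); the arm keeps its last pose, push and grip.
It fails at once if a bystander (loose sleeve or plug gauge) is moved by more than 30 mm (distance of any of sleeve, gauge from where it was at the start of the episode above 0.03 m).
It also fails if it takes over 67 s, if anything falls off the work surface, if the arm or the gripper's body presses on something with over 40 N, if the wrist force passes 120 N, or if a joint passes its speed limit or range.

## Working session

There is one attempt and no reset: what is moved stays moved. The work goes in short steps, Python scripts to look and compute and a shell command to move; the robot and the scene stay as the last step left them, time stands still between calls to the robot, and variables do not carry over. Pictures are saved under pics/ and viewed, about 8 in all and at most 12, crops included, and the job is handed in when it is done.

```bash
mkdir -p pics; ls
cat > h.py <<'E'
import numpy as np, cv2
from plant import readout, optics, order, env
def snap(name, fn=None):
    s=readout.get_state(); c=optics.read_camera(name)
    if name=='wrist':
        T=np.eye(4);T[:3,:3]=np.array(s['tcp_rot']);T[:3,3]=s['eef_pos']; c['W']=T@np.array(c['tool_from_camera'])
    else: c['W']=np.array(c['world_from_camera'])
    c['f']=210/np.tan(np.radians(c['fov_y'])/2)
    c['K']=np.array([[c['f'],0,c['cx']],[0,c['f'],c['cy']],[0,0,1.]])
    c['D']=np.array(c['distortion'],float)
    if fn: cv2.imwrite('pics/'+fn+'.png',np.array(c['pixels'])[:,:,::-1]); np.savez('pics/'+fn+'.npz',W=c['W'],K=c['K'],D=c['D'],p=c['pixels'])
    return c
def load(fn):
    d=np.load('pics/'+fn+'.npz'); return {k:d[k] for k in d}
def ray(c,u,v):
    x=cv2.undistortPoints(np.array([[[u,v]]],float),c['K'],c['D'])[0,0]
    d=c['W'][:3,:3]@np.array([x[0],x[1],1]); return c['W'][:3,3],d/np.linalg.norm(d)
def onz(c,u,v,z):
    o,d=ray(c,u,v); return o+d*(z-o[2])/d[2]
def proj(c,P):
    M=np.linalg.inv(c['W']); r,_=cv2.Rodrigues(M[:3,:3])
    return cv2.projectPoints(np.array(P,float).reshape(-1,1,3),r,M[:3,3],c['K'],c['D'])[0][:,0]
E
python3 - <<'E'
from h import *
for n in('scene','top','wrist'):
    c=snap(n,n+'0'); print(n,c['W'].round(3).tolist(),c['f'].round(1),c['D'])
print(readout.get_state())
E
```

```text
pics
scene [[0.797, -0.255, 0.547, -0.043], [-0.603, -0.369, 0.707, -0.826], [0.022, -0.894, -0.448, 0.563], [0.0, 0.0, 0.0, 1.0]] 394.9 [-0.07104108  0.          0.          0.          0.        ]
top [[-0.006, -0.992, 0.128, 0.416], [-1.0, 0.005, -0.011, -0.048], [0.011, -0.128, -0.992, 0.938], [0.0, 0.0, 0.0, 1.0]] 381.8 [-0.01418979  0.          0.          0.          0.        ]
wrist [[-0.341, -0.905, -0.254, 0.297], [-0.94, 0.329, 0.09, 0.609], [0.002, 0.269, -0.963, 0.384], [0.0, 0.0, 0.0, 1.0]] 291.0 [-0.03073383  0.          0.          0.          0.        ]
{'time_s': 0.15, 'qpos': array([ 8.65789618e+01,  2.05825950e+01,  6.47885762e-01, -1.35059059e-02,
       -7.01354701e+01, -1.65042418e+01]), 'joint_velocities': array([-0.01117952, -0.07402257,  0.12523181,  0.08522032,  0.07314892,
       -0.05159891]), 'tau': array([-1.32559493e-03, -5.83276999e+01,  2.93292975e+01,  7.00128391e+00,
        8.74028978e-03, -1.18376634e-04]), 'eef_pos': array([0.22997339, 0.63424736, 0.22585047]), 'tcp_rot': array([[ 9.40110527e-01, -3.40869638e-01, -2.94392074e-04],
       [-3.40869738e-01, -9.40109759e-01, -1.20943899e-03],
       [ 1.35500170e-04,  1.23735568e-03, -9.99999225e-01]]), 'force': array([ 1.07978856,  0.37524055, -0.5046629 ]), 'ft_torque': array([-0.02223848, -0.04322787, -0.00226376]), 'gripper_width': 0.0877315921139392}
```

View pics/top0.png

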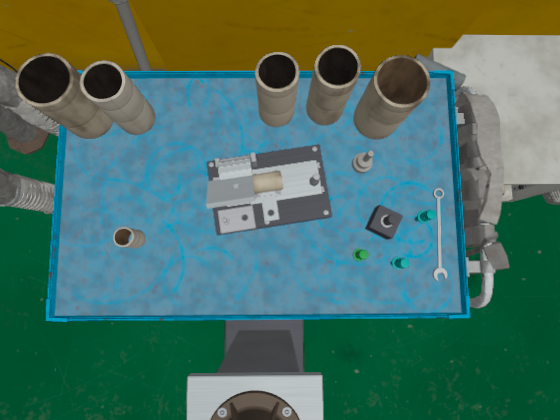

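View pics/scene0.png

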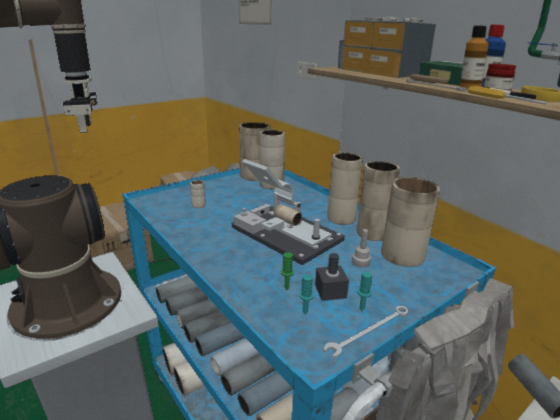

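The top view shows the jig at about (268,190), its handle at (315,180), the pin in its stand at (386,220), the gauge at (363,162) and the sleeve at (125,238). The look-alikes are at (361,254), (401,263) and (427,215). In the scene view the lid stands open. I'll zoom in next.

Run:
```python
from h import *
c=load('top0'); p=c['p'][130:270,195:415,::-1]
cv2.imwrite('pics/topz.png',cv2.resize(p,None,fx=3.6,fy=3.6,interpolation=cv2.INTER_CUBIC))
```

```text
(no output)
```

View pics/topz.png

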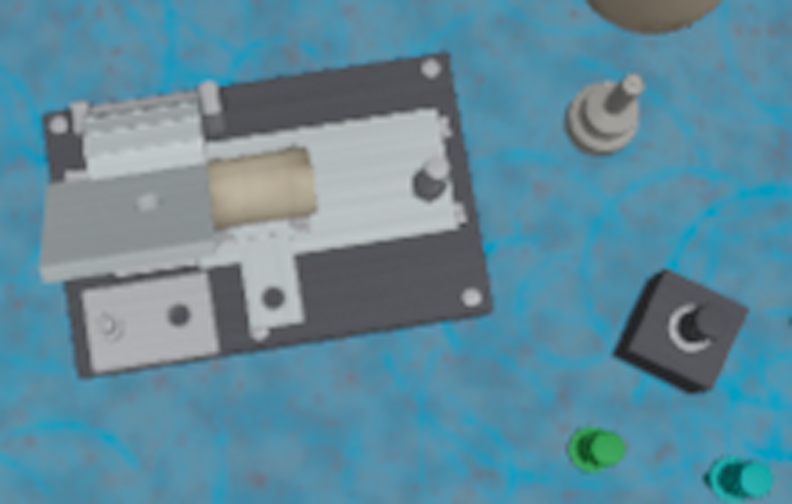

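Run:
```python
from h import *
c=load('top0')
def P(u,v,z): return onz(c,195+(u+.5)/3.6-.5,130+(v+.5)/3.6-.5,z)
C=np.array([P(78,378,.0),P(492,310,.012),P(450,55,.012),P(45,115,.012)])
print(C.round(4))
jh=P(178,315,.045); th=P(273,297,.057)
print('jh',jh.round(4),'tongue',th.round(4),'handle',P(436,165,.09).round(4),P(428,187,.04).round(4))
print('pin top',P(699,325,.1).round(4),'gauge',P(633,85,.098).round(4),P(603,120,.02).round(4))
y=(jh-th)[:2]; print('travel',np.linalg.norm(y),np.degrees(np.arctan2(-y[0],y[1])))
yd=(C[3]-C[2])[:2]; yd2=(C[0]-C[1])[:2]
for e in(yd,yd2): print(np.linalg.norm(e),np.degrees(np.arctan2(-e[0],e[1])))
print(C.mean(0))
print('stand corners',[P(*q,.05)[:2].round(4).tolist() for q in((667,270),(748,308),(697,382),(625,340))])
```

```text
[[ 0.4814  0.0932  0.    ]
 [ 0.5253 -0.1889  0.012 ]
 [ 0.7042 -0.1639  0.012 ]
 [ 0.6623  0.1168  0.012 ]]
jh [0.5191 0.0218 0.045 ] tongue [ 0.5291 -0.0404  0.057 ] handle [ 0.6083 -0.1438  0.09  ] [ 0.6047 -0.1439  0.04  ]
pin top [ 0.5049 -0.303   0.1   ] gauge [ 0.6576 -0.2684  0.098 ] [ 0.6554 -0.2673  0.02  ]
travel 0.06301156369534955 9.147767280469205
0.28383860176929704 8.489159457123222
0.28547256893612327 8.844649222017924
[ 0.59327711 -0.03570416  0.009     ]
stand corners [[0.5466, -0.2987], [0.5213, -0.351], [0.4731, -0.3153], [0.5007, -0.2694]]
```

```bash
cat >> h.py <<'E'
A=np.radians(8.7); JO=np.array([.590,.0325,0]); JX=np.array([np.cos(A),np.sin(A),0]); JY=np.array([-np.sin(A),np.cos(A),0])
def J(x,y,z): return JO+JX*x+JY*y+np.array([0,0,z])
def lip(th,r=.174,y=0): return J(.062-r*np.cos(th)+.005*np.sin(th),y,.065+r*np.sin(th)+.005*np.cos(th))
E
python3 - <<'E'
from h import *
c=load('top0')
for th in np.arange(.5,1.21,.1):
    print(th.round(2),[((proj(c,lip(th,.187,y))[0]-[195,130])*3.6).round().tolist() for y in(.045,-.045)],((proj(c,lip(th,.134))[0]-[195,130])*3.6).round(),lip(th).round(3))
print('handle push start', J(-.009,-.205,0), 'jig y',JY)
E
python3 -m handwheel '[[[0,0,0.04],[0,0,-0.1]],[[0,-0.02,0.03],[0,0,-0.12]],[[0.017,-0.037,0.005],[0,0,-0.12]],[[0.017,-0.037,0],[0,0,-0.12]],[[0.017,-0.037,0],[0,0,-0.12]],[[0.017,-0.037,0],[0,0,-0.12]],[[0.017,-0.037,0],[0,0,-0.12]],[[0.017,-0.037,0],[0,0,-0.12]],[[0.017,-0.037,0],[0,0,-0.12]],[[0.017,-0.037,0],[0,0,-0.01]],[[0.017,-0.037,0],[0,0,0]],[[0.017,-0.037,0],[0,0,0]]]' 255 20
```

```text
0.5 [[90.0, 351.0], [247.0, 327.0]] [161. 266.] [0.503 0.019 0.153]
0.6 [[84.0, 331.0], [243.0, 306.0]] [157. 250.] [0.512 0.021 0.167]
0.7 [[77.0, 307.0], [239.0, 282.0]] [153. 233.] [0.523 0.022 0.181]
0.8 [[70.0, 280.0], [235.0, 255.0]] [149. 214.] [0.535 0.024 0.193]
0.9 [[63.0, 251.0], [230.0, 225.0]] [145. 194.] [0.548 0.026 0.204]
1.0 [[56.0, 219.0], [225.0, 193.0]] [141. 172.] [0.563 0.028 0.214]
1.1 [[49.0, 185.0], [219.0, 159.0]] [137. 149.] [0.578 0.031 0.222]
1.2 [[42.0, 150.0], [214.0, 124.0]] [133. 125.] [0.594 0.033 0.229]
handle push start [ 0.61211202 -0.17150259  0.        ] jig y [-0.15126082  0.98849389  0.        ]
time_s: 1.15
eef_pos: [0.4002, 0.2426, 0.3017]
tcp_rot: [[0.153, -0.988, 0.0], [-0.988, -0.153, 0.001], [-0.001, -0.0, -1.0]]
force: [0.8, 2.0, 0.4]
gripper_width: 0.0134
```

```bash
python3 -m handwheel '[[[0.0178,-0.035,0],[0,0,0]],[[0.0178,-0.035,0],[0,0,0]],[[0.0178,-0.035,0],[0,0,0]],[[0.0178,-0.035,0],[0,0,0]],[[0.0178,-0.035,0],[0,0,0]],[[0.0178,-0.035,0],[0,0,0]],[[0.0178,-0.035,0],[0,0,0]],[[0.0178,-0.035,0],[0,0,0]],[[0.0178,-0.035,0],[0,0,0]],[[0.0178,-0.035,0],[0,0,0]],[[0.0178,-0.035,0],[0,0,0]],[[0.0178,-0.035,0],[0,0,0]]]'
python3 -m handwheel '[[[0,0,-0.035],[0,0,0]],[[0,0,-0.035],[0,0,0]],[[0,0,-0.035],[0,0,0]],[[0,0,0],[0,0,0]]]'
python3 - <<'E'
from h import *
c=snap('wrist','w1'); print(proj(c,[J(-.009,-.177,.09),J(-.009,-.177,.04),J(-.072,0,.045)]).round())
print(readout.get_state()['eef_pos'])
E
```

```text
time_s: 2.15
eef_pos: [0.6141, -0.1774, 0.3012]
tcp_rot: [[0.152, -0.988, -0.0], [-0.988, -0.152, 0.0], [-0.0, 0.0, -1.0]]
force: [0.5, -0.2, -0.3]
gripper_width: 0.0003
time_s: 2.48
eef_pos: [0.6093, -0.175, 0.1886]
tcp_rot: [[0.15, -0.989, -0.012], [-0.989, -0.15, 0.002], [-0.004, 0.012, -1.0]]
force: [-1.6, 0.2, -1.5]
gripper_width: 0.0003
[[280. 239.]
 [280. 222.]
 [330. 354.]]
[ 0.61114466 -0.17545509  0.19283182]
```

View pics/w1.png

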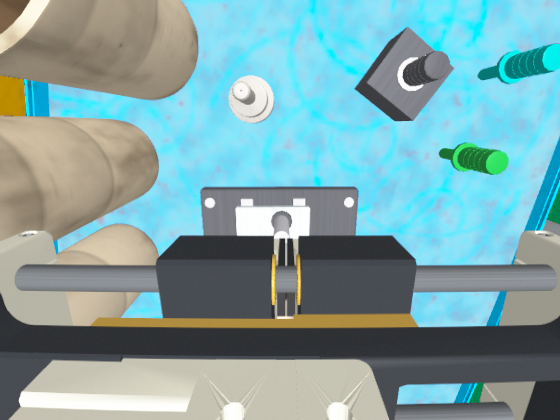

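The wrist view puts the handle at (281,228), as predicted, with the gauge at (250,98) and the pin at (425,68). I'll descend behind the handle and push.

```bash
python3 -m handwheel '[[[0.001,-0.002,-0.035],[0,0,0]],[[0,0,-0.035],[0,0,0]],[[0,0,-0.035],[0,0,0]],[[0,0,-0.035],[0,0,0]],[[0,0,0],[0,0,0]],[[0,0,0],[0,0,0]]]'
python3 -m handwheel '[[[-0.0015,0.01,0],[0,0,0]],[[-0.0015,0.01,0],[0,0,0]],[[-0.0012,0.008,0],[0,0,0]],[[-0.0012,0.008,0],[0,0,0]],[[-0.0012,0.008,0],[0,0,0]],[[-0.0012,0.008,0],[0,0,0]],[[-0.0008,0.005,0],[0,0,0]],[[-0.0008,0.005,0],[0,0,0]],[[0,0,0],[0,0,0]]]'
```

```text
time_s: 3.03
eef_pos: [0.6152, -0.1774, 0.0577]
tcp_rot: [[0.153, -0.988, -0.001], [-0.988, -0.153, -0.001], [0.001, 0.001, -1.0]]
force: [0.3, 0.2, 1.0]
gripper_width: 0.0004
time_s: 3.78
eef_pos: [0.6046, -0.1143, 0.0563]
tcp_rot: [[0.153, -0.988, -0.001], [-0.988, -0.153, 0.0], [-0.001, 0.001, -1.0]]
force: [-0.0, -0.7, -0.6]
gripper_width: 0.0003
```

```bash
python3 -m handwheel '[[[-0.0006,0.004,0],[0,0,0]],[[-0.0006,0.004,0],[0,0,0]],[[-0.0003,0.002,0],[0,0,0]],[[-0.0003,0.002,0],[0,0,0]]]'
python3 -m handwheel '[[[-0.0003,0.002,0],[0,0,0]],[[-0.0003,0.002,0],[0,0,0]]]'
python3 -m handwheel '[[[-0.0003,0.002,0],[0,0,0]],[[0,0,0],[0,0,0]]]'
python3 - <<'E'
from h import *
c=snap('top','t2');p=c['p'][130:270,195:415,::-1]
cv2.imwrite('pics/topz2.png',cv2.resize(p,None,fx=3.6,fy=3.6,interpolation=cv2.INTER_CUBIC))
E
```

```text
time_s: 4.12
eef_pos: [0.603, -0.1034, 0.0562]
tcp_rot: [[0.152, -0.988, -0.001], [-0.988, -0.152, -0.0], [-0.0, 0.001, -1.0]]
force: [-0.1, -3.6, -0.3]
gripper_width: 0.0004
time_s: 4.28
eef_pos: [0.6024, -0.0996, 0.0563]
tcp_rot: [[0.152, -0.988, -0.001], [-0.988, -0.152, -0.0], [0.0, 0.001, -1.0]]
force: [0.2, -10.1, -1.4]
gripper_width: 0.0002
time_s: 4.45
eef_pos: [0.6024, -0.0993, 0.0564]
tcp_rot: [[0.153, -0.988, -0.001], [-0.988, -0.153, -0.003], [0.002, 0.001, -1.0]]
force: [2.6, -14.6, -3.0]
gripper_width: 0.0005Traceback (most recent call last):
  File "<stdin>", line 2, in <module>
KeyError: 'p'
```

```bash
python3 -m handwheel '[[[0,0,0],[0,0,0]],[[0,0,0],[0,0,0]],[[0,0,0],[0,0,0]],[[0.0015,-0.012,0],[0,0,0]],[[0,0,0.03],[0,0,0]],[[0,0,0.035],[0,0,0]],[[0,0,0.035],[0,0,0]],[[0,0,0.035],[0,0,0]],[[0,0,0.035],[0,0,0]],[[0,0,0.035],[0,0,0]],[[0,0,0.035],[0,0,0]],[[0,0,0],[0,0,0]]]'
python3 - <<'E'
from h import *
c=snap('top','t2');t=np.array(c['pixels'])[130:270,195:415,::-1]
s=snap('scene','s2');s=np.array(s['pixels'])[140:280,210:390,::-1]
a=cv2.resize(t,None,fx=2.7,fy=2.7,interpolation=cv2.INTER_CUBIC);b=cv2.resize(s,(440*18//22+58,378),interpolation=cv2.INTER_CUBIC)
a=cv2.resize(t,(400,255));b=cv2.resize(s,(400,311),interpolation=cv2.INTER_CUBIC)
o=np.zeros((311,800,3),np.uint8);o[:255,:400]=a;o[:,400:]=b;cv2.imwrite('pics/c2.png',o)
E
```

```text
time_s: 5.5
eef_pos: [0.6071, -0.11, 0.3051]
tcp_rot: [[0.153, -0.988, 0.012], [-0.988, -0.153, -0.0], [0.002, -0.012, -1.0]]
force: [0.6, -0.8, 1.3]
gripper_width: 0.0005
```

View pics/c2.png

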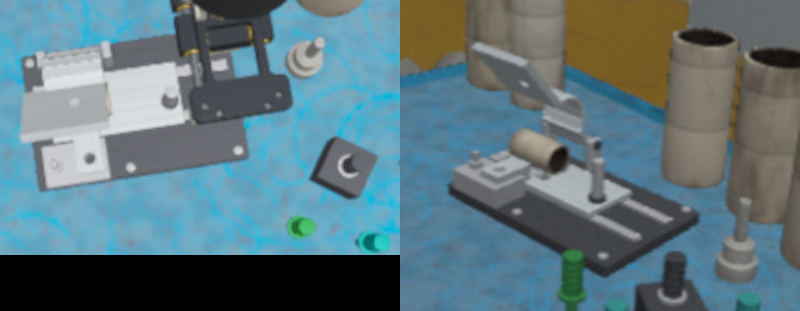

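The carriage is at its stop, and the lid is still at about 0.85 rad. Next I'll move behind and above the lid lip.

```bash
python3 -m handwheel '[[[-0.009,0.035,0],[0,0,0]],[[-0.009,0.035,0],[0,0,0]],[[-0.009,0.035,0],[0,0,0]],[[-0.009,0.035,0],[0,0,0]],[[0,0,-0.03],[0,0,0]],[[0,0,-0.03],[0,0,0]],[[0,0,-0.03],[0,0,0]],[[0,0,0],[0,0,0]]]'
python3 -m handwheel '[[[-0.0148,-0.0023,-0.0097],[0,0,0]],[[-0.0139,-0.0021,-0.0111],[0,0,0]],[[-0.0128,-0.0019,-0.0124],[0,0,0]],[[-0.0116,-0.0018,-0.0135],[0,0,0]],[[0,0,0],[0,0,0]]]'
```

```text
time_s: 6.27
eef_pos: [0.5637, 0.0303, 0.1994]
tcp_rot: [[0.152, -0.988, -0.011], [-0.988, -0.152, -0.002], [-0.0, 0.011, -1.0]]
force: [-1.5, -0.4, -2.6]
gripper_width: 0.0001
time_s: 6.68
eef_pos: [0.512, 0.0216, 0.1583]
tcp_rot: [[0.151, -0.988, -0.004], [-0.988, -0.151, -0.0], [-0.0, 0.004, -1.0]]
force: [-2.0, -0.7, -0.3]
gripper_width: 0.0004
```

```bash
python3 -m handwheel '[[[-0.011,-0.0016,-0.013],[0,0,0]],[[-0.008,-0.0012,-0.016],[0,0,0]],[[-0.007,-0.001,-0.016],[0,0,0]],[[-0.005,-0.0007,-0.017],[0,0,0]],[[-0.002,-0.0003,-0.012],[0,0,0]],[[0,0,0],[0,0,0]],[[0,0,0],[0,0,0]]]'
```

```text
time_s: 7.27
eef_pos: [0.4827, 0.0177, 0.0865]
tcp_rot: [[0.153, -0.988, -0.0], [-0.988, -0.153, -0.001], [0.0, 0.0, -1.0]]
force: [1.2, -0.1, -0.1]
gripper_width: 0.0002
```

```bash
python3 -m handwheel '[[[0,0,-0.005],[0,0,0]],[[0,0,-0.004],[0,0,0]],[[0,0,0],[0,0,0]],[[0,0,0],[0,0,0]],[[0,0,0],[0,0,0]]]'
python3 -m handwheel '[[[0,0,0.03],[0,0,0]],[[0,-0.005,0.04],[0,0,0]],[[0.002,-0.035,0.02],[0,0,0]],[[0.002,-0.035,0.01],[0,0,0]],[[0.002,-0.035,0],[0,0,0]],[[0.002,-0.035,0],[0,0,0]],[[0.002,-0.035,0],[0,0,0]],[[0.002,-0.03,0],[0,0,0]],[[0.002,-0.03,0],[0,0,0]],[[0,0,0],[0,0,0]],[[0,0,0],[0,0,0]]]' 0
python3 - <<'E'
from h import *
t=np.array(snap('top','t3')['pixels'])[130:270,195:415,::-1]
s=np.array(snap('scene','s3')['pixels'])[140:310,210:390,::-1]
c=snap('wrist','w3');w=np.array(c['pixels'])[:,:,::-1]
o=np.zeros((600,800,3),np.uint8);o[:191,:300]=cv2.resize(t,(300,191));o[200:600,:300]=cv2.resize(s,(424,400))[:,60:360];o[:375,300:]=cv2.resize(w,(500,375));cv2.imwrite('pics/c3.png',o)
print(readout.get_state()['eef_pos'],proj(c,[.508,-.306,.1]))
E
```

```text
time_s: 7.68
eef_pos: [0.4822, 0.0177, 0.0771]
tcp_rot: [[0.152, -0.988, 0.0], [-0.988, -0.152, 0.0], [-0.0, -0.0, -1.0]]
force: [1.0, 0.8, 0.5]
gripper_width: 0.0004
time_s: 8.6
eef_pos: [0.4953, -0.2237, 0.1765]
tcp_rot: [[0.149, -0.989, -0.001], [-0.989, -0.149, 0.0], [-0.0, 0.001, -1.0]]
force: [1.1, 0.6, 0.4]
gripper_width: 0.068
[ 0.49574842 -0.22177185  0.17687453] [[284.76391712 109.34421335]]
```

View pics/c3.png

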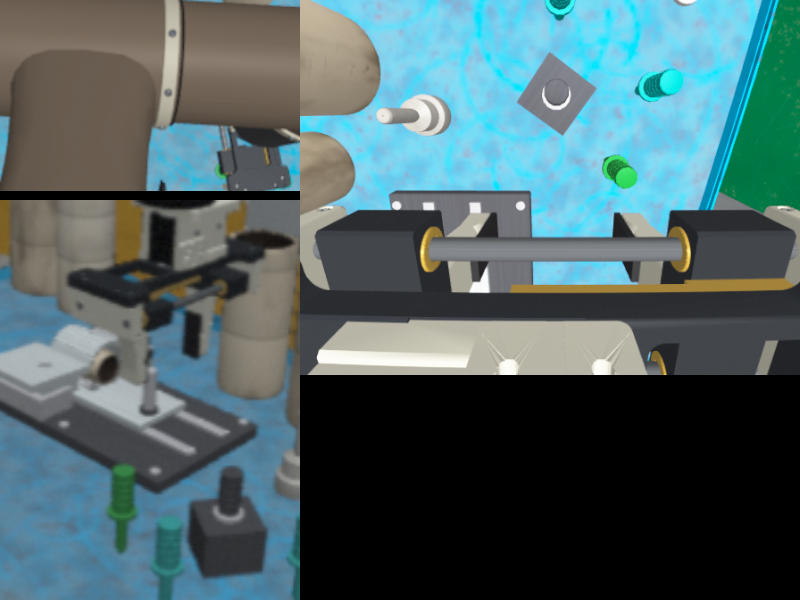

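Run:
```python
from h import *
c=load('top0')
for u,v in((600,448),(738,478),):print('lookalike',onz(c,195+u/3.6,130+v/3.6,.09).round(3))
print(onz(c,430,214,.09).round(3))
c=load('w3'); g=cv2.cvtColor(c['p'],cv2.COLOR_RGB2HSV)
x0,y0=240,60
r=c['p'][60:150,240:335]
ring=((r.min(2)>150)&(np.ptp(r.astype(int),axis=2)<30)).astype(np.uint8)
n,l,st,ce=cv2.connectedComponentsWithStats(ring); print(st.tolist(),ce.round(1).tolist())
i=1+np.argmax(st[1:,4]); k=cv2.findContours((l==i).astype(np.uint8),0,2)[0][0]; k=cv2.convexHull(k); (e,ax,an)=cv2.fitEllipse(k); print(e,ax)
print('collar',onz(c,e[0]+x0,e[1]+y0,.055).round(4))
print('top',onz(c,288,104,.1).round(4))
print(readout.get_state()['qpos'].round(1),readout.get_state()['eef_pos'])
cv2.imwrite('pics/ring.png',cv2.resize(r[:,:,::-1],None,fx=6,fy=6,interpolation=cv2.INTER_CUBIC))
```

```text
lookalike [ 0.429 -0.242  0.09 ]
lookalike [ 0.41  -0.327  0.09 ]
[ 0.519 -0.4    0.09 ]
[[0, 0, 95, 90, 8310], [31, 36, 33, 27, 240]] [[47.0, 44.2], [46.1, 53.6]]
(46.667724609375, 46.18456268310547) (32.49977111816406, 33.46648406982422)
collar [ 0.5071 -0.3113  0.055 ]
top [ 0.5061 -0.3102  0.1   ]
[ -3.4  10.4 -20.1  -0.  -59.5  12.2] [ 0.49574842 -0.22177185  0.17687453]
```

View pics/ring.png

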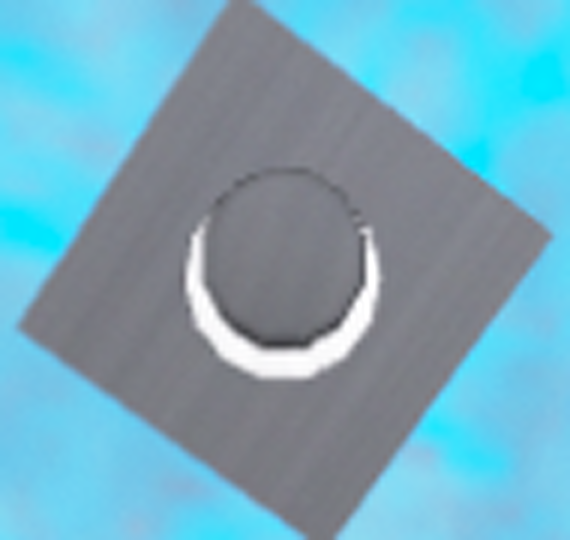

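```bash
python3 -m handwheel '[[[0.001,-0.006,0],[0,0,-0.12]],[[0.001,-0.008,0],[0,0,-0.12]],[[0.001,-0.009,0],[0,0,-0.12]],[[0.001,-0.009,0],[0,0,-0.12]],[[0.001,-0.009,0],[0,0,-0.12]],[[0.001,-0.009,0],[0,0,-0.12]],[[0.001,-0.009,0],[0,0,-0.12]],[[0.001,-0.009,0],[0,0,-0.12]],[[0.001,-0.009,0],[0,0,-0.12]],[[0.001,-0.009,0],[0,0,-0.12]],[[0.001,-0.003,0],[0,0,-0.12]],[[0,0,0],[0,0,-0.12]]]' 110
python3 -m handwheel '[[[0,0,0],[0,0,-0.12]],[[0,0,0],[0,0,0]],[[0,0,0],[0,0,0]],[[0,0,0],[0,0,0]]]'
python3 - <<'E'
from h import *
c=snap('wrist','w4')
print(readout.get_state()['eef_pos'],proj(c,[[.507,-.311,.1],[.507,-.311,.055],[.507,-.311,.158]]).round())
E
```

```text
time_s: 9.75
eef_pos: [0.5074, -0.3107, 0.1769]
tcp_rot: [[-0.961, -0.276, -0.0], [-0.276, 0.961, -0.0], [0.0, -0.0, -1.0]]
force: [-1.2, -0.4, 0.0]
gripper_width: 0.0496
time_s: 10.08
eef_pos: [0.5072, -0.3106, 0.1771]
tcp_rot: [[-0.986, -0.168, 0.0], [-0.168, 0.986, -0.0], [-0.0, -0.0, -1.0]]
force: [-0.3, 0.5, -0.1]
gripper_width: 0.0494
[ 0.50715431 -0.31077191  0.17703056] [[285. 215.]
 [285. 202.]
 [285. 242.]]
```

View pics/w4.png

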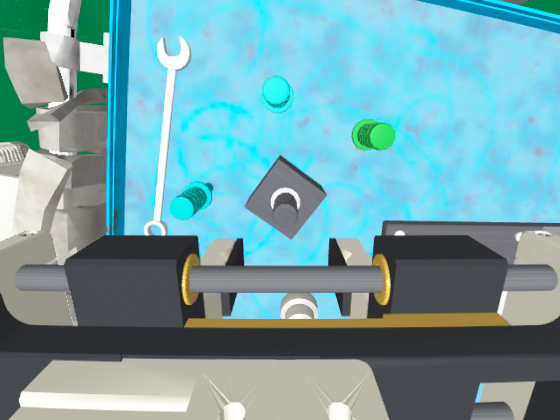

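Seen in the wrist view, the pin's collar ring is at (285,202) and its top at (286,212), matching the prediction. I'll descend and grip.

```bash
python3 -m handwheel '[[[0,0,-0.03],[0,0,0]],[[0,0,-0.03],[0,0,0]],[[0,0,-0.03],[0,0,0]],[[0,0,-0.02],[0,0,0]],[[0,0,-0.008],[0,0,0]],[[0,0,0],[0,0,0]],[[0,0,0],[0,0,0]]]'
python3 -m handwheel '[[[0,0,0],[0,0,0]],[[0,0,0],[0,0,0]],[[0,0,0],[0,0,0]],[[0,0,0],[0,0,0]],[[0,0,0],[0,0,0]],[[0,0,0],[0,0,0]],[[0,0,0],[0,0,0]],[[0,0,0],[0,0,0]]]' 255 45
```

```text
time_s: 10.72
eef_pos: [0.5074, -0.3115, 0.0595]
tcp_rot: [[-0.986, -0.165, 0.0], [-0.165, 0.986, -0.0], [0.0, -0.0, -1.0]]
force: [1.2, -0.0, 0.3]
gripper_width: 0.05
time_s: 11.38
eef_pos: [0.5073, -0.3114, 0.0595]
tcp_rot: [[-0.987, -0.163, 0.001], [-0.163, 0.987, -0.0], [-0.001, -0.0, -1.0]]
force: [-1.4, 1.2, 5.4]
gripper_width: 0.0214
```

```bash
python3 -m handwheel '[[[0,0,0.02],[0,0,0]],[[0,0,0.035],[0,0,0]],[[0,0,0.04],[0,0,0]],[[0,0,0.035],[0,0,0]],[[0.002,0.03,0],[0,0,0]],[[0.0015,0.035,0],[0,0,0]],[[0.0015,0.037,0],[0,0,0]],[[0.0015,0.037,0],[0,0,0]],[[0.0015,0.037,0],[0,0,0]],[[0.0015,0.037,0],[0,0,0]],[[0.0015,0.037,0],[0,0,0]],[[0.0015,0.037,0],[0,0,0]]]'
python3 -m handwheel '[[[0,0.035,0],[0,0,0]],[[0,0.01,0],[0,0,0]],[[0,0,0],[0,0,0]],[[0,0,0],[0,0,0]],[[0,0,0],[0,0,0]],[[0,0,0],[0,0,0]]]'
python3 - <<'E'
from h import *
c=snap('wrist','w5')
e=readout.get_state()['eef_pos']
print(e,proj(c,[[e[0],e[1],e[2]-.0555],J(-.072,0,.077)]).round())
w=np.array(c['pixels'])[100:310,190:390,::-1]; cv2.imwrite('pics/w5z.png',cv2.resize(w,None,fx=2.8,fy=2.8,interpolation=cv2.INTER_CUBIC))
E
```

```text
time_s: 12.38
eef_pos: [0.5188, -0.0226, 0.1886]
tcp_rot: [[-0.987, -0.163, -0.0], [-0.163, 0.987, 0.0], [0.0, 0.0, -1.0]]
force: [0.7, -0.6, -1.8]
gripper_width: 0.0212
time_s: 12.88
eef_pos: [0.5193, 0.0197, 0.1887]
tcp_rot: [[-0.987, -0.162, -0.0], [-0.162, 0.987, -0.0], [0.0, -0.0, -1.0]]
force: [0.5, -0.2, -1.7]
gripper_width: 0.0213
[0.51931036 0.01963814 0.18868919] [[286. 224.]
 [288. 205.]]
```

View pics/w5z.png

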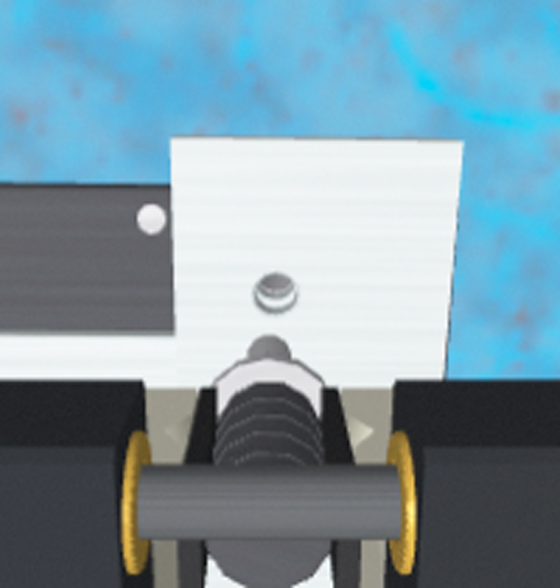

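The wrist view shows the lid hole at about (288,204), where predicted (288,205). The pin nose is at about (286,224), directly below the gripper. The hole is about 2 mm in +y from the pin.

```bash
python3 -m handwheel '[[[-0.0006,0.0018,-0.01],[0,0,0]],[[0,0,-0.02],[0,0,0]],[[0,0,-0.015],[0,0,0]],[[0,0,-0.005],[0,0,0]],[[0,0,-0.005],[0,0,0]],[[0,0,-0.005],[0,0,0]],[[0,0,-0.005],[0,0,0]],[[0,0,0],[0,0,0]]]'
```

```text
time_s: 13.6
eef_pos: [0.5187, 0.0224, 0.1232]
tcp_rot: [[-0.987, -0.163, -0.001], [-0.163, 0.987, -0.0], [0.001, 0.0, -1.0]]
force: [-0.7, -0.5, -2.3]
gripper_width: 0.0215
```

```bash
python3 -m handwheel '[[[0,-0.0005,-0.005],[0,0,0]],[[0,0,-0.005],[0,0,0]],[[0,0,-0.004],[0,0,0]],[[0,0,0],[0,0,0]]]'; python3 -m handwheel '[[[0,0,-0.004],[0,0,0]],[[0,0,-0.004],[0,0,0]],[[0,0,-0.004],[0,0,0]],[[0,0,0],[0,0,0]]]'
```

```text
time_s: 13.93
eef_pos: [0.5183, 0.0218, 0.109]
tcp_rot: [[-0.987, -0.163, -0.001], [-0.163, 0.987, -0.0], [0.001, -0.0, -1.0]]
force: [-0.7, -0.5, -0.9]
gripper_width: 0.0215
time_s: 14.27
eef_pos: [0.5183, 0.0218, 0.0969]
tcp_rot: [[-0.987, -0.163, -0.001], [-0.163, 0.987, -0.0], [0.001, -0.0, -1.0]]
force: [0.2, -0.1, -2.7]
gripper_width: 0.0213
```

```bash
python3 -m handwheel '[[[0,0,-0.004],[0,0,0]],[[0,0,-0.004],[0,0,0]],[[0,0,-0.004],[0,0,0]],[[0,0,0],[0,0,0]]]' - 60; python3 -m handwheel '[[[0,0,-0.003],[0,0,0]],[[0,0,-0.002],[0,0,0]],[[0,0,0],[0,0,0]],[[0,0,0],[0,0,0]]]'
```

```text
time_s: 14.6
eef_pos: [0.5188, 0.0219, 0.0852]
tcp_rot: [[-0.987, -0.163, -0.0], [-0.163, 0.987, -0.0], [0.0, -0.0, -1.0]]
force: [-0.3, 0.9, -1.8]
gripper_width: 0.0209
time_s: 14.93
eef_pos: [0.5187, 0.0219, 0.0808]
tcp_rot: [[-0.987, -0.163, -0.0], [-0.163, 0.987, -0.0], [0.0, -0.0, -1.0]]
force: [-1.2, -0.3, 1.2]
gripper_width: 0.0214
```

```bash
python3 -m handwheel '[[[0,0,-0.001],[0,0,0]],[[0,0,-0.001],[0,0,0]],[[0,0,0],[0,0,0]]]'; python3 -m handwheel '[[[0,0,-0.001],[0,0,0]],[[0,0,-0.001],[0,0,0]],[[0,0,0],[0,0,0]]]';  python3 -m handwheel '[[[0,0,-0.0005],[0,0,0]],[[0,0,-0.0005],[0,0,0]],[[0,0,0],[0,0,0]]]'
```

```text
time_s: 15.18
eef_pos: [0.5187, 0.0219, 0.0794]
tcp_rot: [[-0.987, -0.163, -0.0], [-0.163, 0.987, -0.0], [0.0, -0.0, -1.0]]
force: [-5.8, 0.5, 7.8]
gripper_width: 0.0211
time_s: 15.43
eef_pos: [0.5188, 0.0219, 0.079]
tcp_rot: [[-0.986, -0.164, 0.001], [-0.164, 0.986, -0.0], [-0.001, -0.0, -1.0]]
force: [-11.6, 1.1, 25.3]
gripper_width: 0.021
time_s: 15.68
eef_pos: [0.5189, 0.0219, 0.0788]
tcp_rot: [[-0.986, -0.164, 0.001], [-0.164, 0.986, -0.0], [-0.001, -0.0, -1.0]]
force: [-16.2, 1.7, 34.3]
gripper_width: 0.021
```

```bash
python3 -m handwheel '[[[0,0,0],[0,0,0]],[[0,0,0],[0,0,0]],[[0,0,0],[0,0,0]],[[0,0,0],[0,0,0]],[[0,0,0],[0,0,0]],[[0,0,0],[0,0,0]],[[0,0,0],[0,0,0]],[[0,0,0],[0,0,0]]]'
python3 - <<'E'
from h import *
s=np.array(snap('scene','s6')['pixels'])[130:310,170:410,::-1]
cv2.imwrite('pics/s6z.png',cv2.resize(s,None,fx=3.3,fy=3.3,interpolation=cv2.INTER_CUBIC))
E
```

```text
time_s: 16.35
eef_pos: [0.5188, 0.0218, 0.0788]
tcp_rot: [[-0.986, -0.164, 0.001], [-0.164, 0.986, -0.0], [-0.001, -0.0, -1.0]]
force: [-14.9, 2.3, 32.5]
gripper_width: 0.0212
```

View pics/s6z.png

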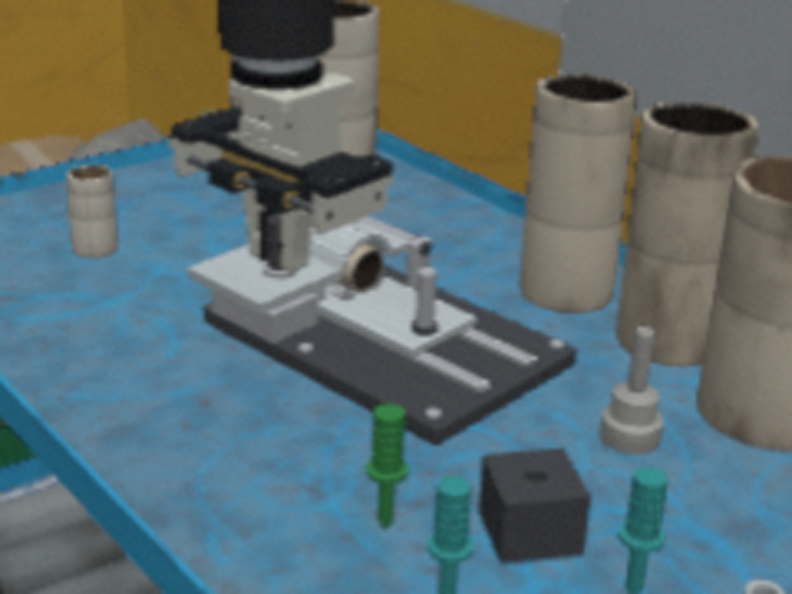

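The picture shows the lid flat on the boss, with the gripper holding the pin and its collar on the lid at (275,265). The carriage is at its stop and the stand is empty at (535,500). Gauge and sleeve look untouched, and the force is steady at about 33 N. I'll hand in.

```bash
python3 -c "
from plant import order; print(order.hand_in())"
```

```text
the job is handed in; nothing more can be done
None
```

The jig is closed and I handed the job in at about 16.4 s of the 67 s allowed, with the gripper still holding the pin and pressing it down. No verdict was reported.

- **Carriage:** I pushed it by the upright handle until the end stop resisted with about 15 N. The camera then showed its tongue over the boss hole.
- **Lid:** I swung it down from about 0.85 rad onto the plunger.
- **Pin:** I took it from its stand and lowered it through the three holes without any noticeable resistance. I then pressed until the movement stopped hard, with the tool at z = 0.0788 m, so the tip is at about 23 mm by my estimate.

**Last checks:**
- The downward push was steady at about 33 N, and the grip was set to 60 N with the fingers 21 mm open.
- The tool was upright and within about 1 mm of my camera estimate of the hole axis.
- In the last picture the lid looks shut, the carriage is at its stop, and the sleeve and gauge look untouched.

**Less certain:**
- There was a steady sideways force of about 15 N along -x, so the pin is probably leaning on a hole wall. I left it, as it is far below the 120 N wrist limit.
- I judged the lid and carriage positions from pictures and the hard stops, and did not measure them directly.

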